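Unlatch the honing steel and hold it slanted over the board

TASK

Turn the safety latch on the wooden tool block clockwise until it clicks over and rests in its open position, then draw the honing steel straight up out of the block. Slant the steel to about 45 degrees, handle up, with the tip of its rod a few centimetres above the middle of the round wooden board, and finish while still holding it there in the gripper, touching nothing else. Leave the latch open and the board and the other things where they are.

Things in the scene. Friction and masses are not known exactly. Their poses are not given: they have to be found in the camera images.
- tool_block: Wooden block fixed to the worktop, left or right of the board, 80 x 210 mm, 120 mm high. Origin: centre of its underside; z up, x the short side (away from the robot at yaw 0; yawed at most 0.5 rad), y the long side. Vertical 15 mm through-bore for the steel at x 0, y +60 mm; latch axis at x 0, y -45 mm.
- latch (a joint): Angle of the steel turn-latch on the block; grows clockwise seen from above. 0 = closed, arm along block +y, over the edge of the steel's guard, so that it cannot come out; 1.57 = open, arm along block +x. Stops at both ends. A spring detent resists with up to 0.15 N m; past 0.785 it drives the latch on to 1.57 by itself once let go.
- latch_grip (a point): Middle of the latch's grip bar, on the turning axis, 42 mm above the block's top. Bar 14 mm wide, 46 mm long, 20 to 54 mm above the block, its length along the arm (block y while closed): pinch it across. The flat arm is 12 mm wide, 90 mm long from the axis, 11.5 to 17.5 mm above the block; the round hub, 34 mm across, is 18 mm high.
- honing_steel: Compact round honing steel, 201 mm long, 0.14 kg. Origin: tip of the rod; z from tip to handle (up while it stands in the block). Rod 11 mm thick, 110 mm long; round guard 48 mm across at 110 to 118 mm; round black handle 25 mm across at 118 to 198 mm, then a thin end cap. It starts upright in the bore, guard on the block's top, tip 10 mm above the worktop.
- steel_grip (a point): Middle of the honing steel's handle, on its axis, 160 mm from the rod's tip (170 mm above the worktop at the start). Axes as the steel's.
- round_board: Round wooden serving board, 190 mm across, 15 mm thick, loose, lying flat on the worktop. Origin: centre of its underside; z up.
- garlic: Garlic bulb, 60 mm, 58 mm high, beside the tool block. Origin at its underside. Leave alone.
- lemon: Lemon, 71 x 53 mm, 51 mm high, beside the board. Origin at its underside. Leave alone.
- spice_jar: Spice jar with a red lid, 45 mm across, 106 mm high, standing between and behind the block and the board. Origin at its underside. Leave alone.
- honey: Jar with a yellow lid, 64 mm across, 87 mm high, in front between the block and the board. Origin at its underside. Leave alone.
Not all that is in view belongs to the job. Leave any red or turquoise look-alike of the honing_steel alone.

How it is judged:
By the outcome, as a careful person would: the job done as asked, in the order asked, and still so for the second after the job is handed in, while the arm keeps its last pose, push and grip.
It also fails if it takes over 50 s, if anything falls off the work surface, if the arm or the gripper's body presses on something with over 40 N, if the wrist force passes 120 N, or if a joint passes its speed limit or range.

ROBOT

A 6-joint arm with a two-finger parallel gripper is mounted at the origin on a cart in front of the work surface, level with it; the furniture and walls round the work are solid. World frame = base frame: x ahead of the robot, y to its left, z up, the work surface at z = 0. Lengths are in m, angles in rad, forces in N, time in s.
With the tool pointing down it reaches from about 0.35 to 0.725 m from the base axis. Payload 6 kg.
Tool frame: the origin (TCP) lies on the centre line of the jaws, within the pads' length; the fingertips stand 14 mm ahead of it and the grasp point (between the pads) lies 5 mm behind it; z points along the fingers, y is the line along which they close (so a half turn about z gives the same grasp; the last joint's range is limited). The gripper opens to 85 mm and grips with 20 to 120 N. Pads are 22 mm wide; open, the fingers measure 114 mm over their backs; the gripper's body (76 mm by 85 mm) begins 54 mm behind the grasp point. The pads swing forward as they close: fully open they stand 13 mm farther back than shut.
Start: joints at [-0.855, 0.04, 0.085, 0, -1.615, -0.334], TCP at [0.224, -0.557, 0.245] pointing down, gripper open.
Joint ranges: [-2.56, 2.56], [-1.29, 2.01], [-1.08, 1.49], [-3.29, 1.98], [-2.81, -0.18], [-2.99, 2.99]. Speed limits (rad/s): [2.57, 2.57, 3.01, 3.14, 3.14, 3.14].

INTERFACE

Orientations are given as a unit quaternion [w, x, y, z].
In Python, from cell import bot gives the robot as it stands.
- The arm moves only by the tool carry_out, never from a script. Its argument "steps" is a list that holds one entry, the list of rows, each a list of 7 numbers: the shift along the tool's x, y, z in m, then the turn, a rotation vector about the tool's x, y, z in degrees, then the finger opening in m, from 0 to 0.0854. A call has 1 to 20 rows; each row is the pose to reach, as a shift and turn from the pose commanded when the call began, along the tool's axes at that moment; what a row does not reach only later rows make up. A row lasts 1/8 s, in which the tool goes at most 62.5 mm and 10.7 degrees, less where a joint would pass 70% of its speed; a pose out of reach is approached as far as the arm can. A call with a gripper value outside its range is refused whole. The fingers move at their own pace and stop on an object; the grip force is fixed at half the most. Time passes only in rows, so rows that repeat a pose let the fingers close. It gives the time, the measured TCP pose, the force, the opening and the grip force at its end, in the units of the state.
- bot.get_obs(): the state, without advancing time (a new reading comes with each control period).
- bot.grab_frame(name): name is "scene" or "top" or "wrist"; returns a dict with "frame" (384x512x3 uint8, blue, green, red), "fx", "fy", "cx", "cy" (pixels), "R" (3x3) and "t" (3): a world point X has camera coordinates R X + t; the wrist camera has in their place "hand_eye" (4x4, takes a point from camera to tool coordinates, whose origin is the TCP and whose axes are the flange's). Camera axes: x right, y down, z forward; pixel columns grow to the right and rows downward; lengths in m; the calibration is good to about 2 mm. A picture is of the moment at which its call begins: read the wrist's pose just before it. There is no depth.
- bot.close_job(): hands the job in; it is judged then, once.
Trained networks look in the newest picture that a camera, given by its name, has taken for a name from the list of things; names that differ only in an ending like _2 or _b are one class to them, and where a whole thing is asked for, a point or a joint stands for the part that bears it (a point fixed in the world has none). Each returns a list of dicts, best first, with "conf" (0 to 1); they miss things now and then, are a little off and sometimes report something else, mostly with a low value. They report only what shows in the picture. A call takes as long as a camera call. They do not tell look-alikes from the thing itself.
- bot.look_for(camera, name): "centre" ([x, y, z] in m, in the coordinates of the camera as it stood for that picture, good to about 4 mm: the middle of the surface that is visible of it).
The state is a dict: "time": time; "qpos": joint angles; "dq": joint speeds; "effort": joint torques, N m; "tool_pos": TCP position; "tool_rot": TCP orientation; "contact_force": force on the tool from outside, world axes, zero at the start; "ft_torque": the same for the moment, N m; "finger_gap": finger opening in m; "finger_force": force on a finger pad.
Only numpy, scipy, OpenCV 4.12 (cv2) and the standard library are available. Lean on these libraries where they do the work, as an engineer would, in place of code of your own. Each camera call takes 0.05 s, during which the arm holds its last target. There are 200 camera calls.

## Working session

There is one attempt and no reset: what is moved stays moved. The work goes in short steps, Python scripts to look and compute and a tool call to move; the robot and the scene stay as the last step left them, time stands still between calls to the robot, and variables do not carry over. Pictures are saved under pics/ and viewed, at most 10 in all, crops included, and the job is handed in when it is done.

Besides the shell and the picture viewer there is one more tool, called after "Call:" by a JSON object that holds its "api" and its "payload". carry_out: Moves the arm, as the interface text tells. Its arguments: {"type":"object","properties":{"steps":{"type":"array"}},"required":["steps"]}

```bash
mkdir -p pics; cat > h.py <<'E'
import numpy as np, cv2
from cell import bot
from scipy.spatial.transform import Rotation as R
def world(cam,f,c):
    return np.array(f["R"]).T@(np.array(c)-np.array(f["t"]))
def ray(f,u,v,z):
    d=np.array(f["R"]).T@np.array([(u-f["cx"])/f["fx"],(v-f["cy"])/f["fy"],1]); o=-np.array(f["R"]).T@np.array(f["t"])
    return o+d*(z-o[2])/d[2]
def proj(f,X):
    c=np.array(f["R"])@np.array(X)+np.array(f["t"]); return f["fx"]*c[0]/c[2]+f["cx"],f["fy"]*c[1]/c[2]+f["cy"]
E
python3 - <<'E'
from h import *
ims=[]
for cam in("top","scene"):
    f=bot.grab_frame(cam); cv2.imwrite(f"pics/{cam}0.png",cv2.resize(f["frame"],(800,600),interpolation=cv2.INTER_CUBIC))
    print(cam,np.round(-np.array(f["R"]).T@np.array(f["t"]),3))
    for n in("tool_block","latch","honing_steel","round_board","garlic","lemon","spice_jar","honey"):
        print(n,[(round(d["conf"],2),np.round(world(cam,f,d["centre"]),3).tolist()) for d in bot.look_for(cam,n)][:3])
print(bot.get_obs())
E
```

```text
top [0.341 0.03  1.056]
tool_block []
latch [(0.89, [0.535, 0.179, 0.138])]
honing_steel [(0.82, [0.528, 0.266, 0.148]), (0.75, [0.649, 0.274, 0.127]), (0.71, [0.418, 0.257, 0.116])]
round_board [(0.65, [0.533, -0.251, 0.012])]
garlic [(0.67, [0.525, 0.361, 0.04])]
lemon [(0.58, [0.551, -0.107, 0.04])]
spice_jar [(0.93, [0.681, 0.01, 0.107])]
honey [(0.76, [0.385, 0.015, 0.084]), (0.26, [0.539, 0.178, 0.137])]
scene [-0.47   0.7    0.904]
tool_block [(0.92, [0.497, 0.231, 0.091])]
latch [(0.87, [0.531, 0.178, 0.145])]
honing_steel [(0.91, [0.636, 0.276, 0.139]), (0.57, [0.518, 0.274, 0.16])]
round_board [(0.87, [0.547, -0.215, 0.015])]
garlic [(0.7, [0.515, 0.37, 0.038])]
lemon [(0.64, [0.541, -0.099, 0.038]), (0.32, [0.534, 0.178, 0.142])]
spice_jar [(0.69, [0.669, 0.015, 0.07])]
honey [(0.84, [0.363, 0.024, 0.059])]
{'time': 0.9, 'qpos': array([-8.55308519e-01,  4.01796480e-02,  8.47740528e-02,  8.90939271e-06,
       -1.61549352e+00, -3.33677036e-01]), 'dq': array([-4.51001636e-04,  9.73898553e-04,  1.47652972e-03,  1.60075814e-04,
       -1.31517698e-04,  1.60952233e-05]), 'effort': array([-1.82582953e-04, -3.67924225e+01,  3.47442555e+01,  6.93321258e+00,
       -9.60761899e-04, -1.00997013e-05]), 'tool_pos': array([ 0.22355065, -0.55676983,  0.2452602 ]), 'tool_rot': array([-2.95935801e-05, -1.89747715e-01,  9.81832879e-01,  4.22559630e-05]), 'contact_force': array([ 0.98836581,  0.24445708, -0.6506754 ]), 'ft_torque': array([ 0.04957372, -0.00749891, -0.01401909]), 'finger_force': 0.0, 'finger_gap': 0.08534864848677277}
```

View pics/top0.png

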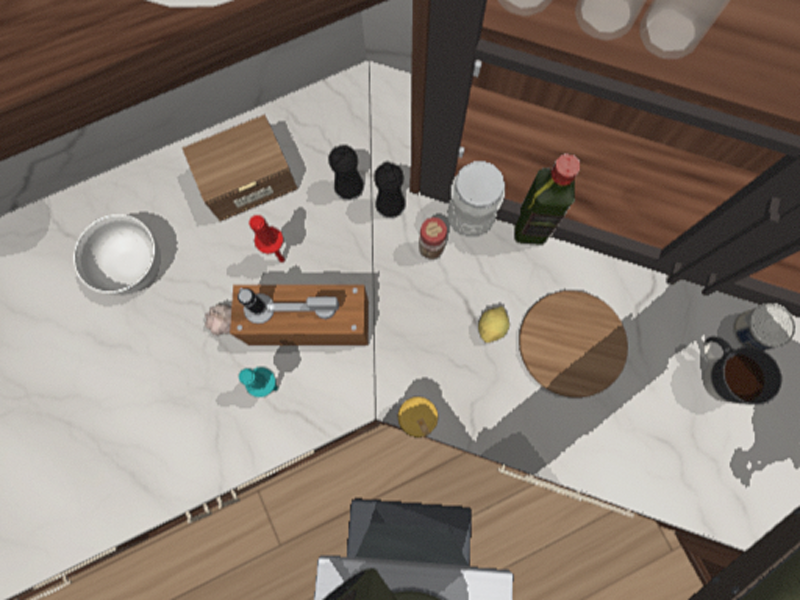

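View pics/scene0.png

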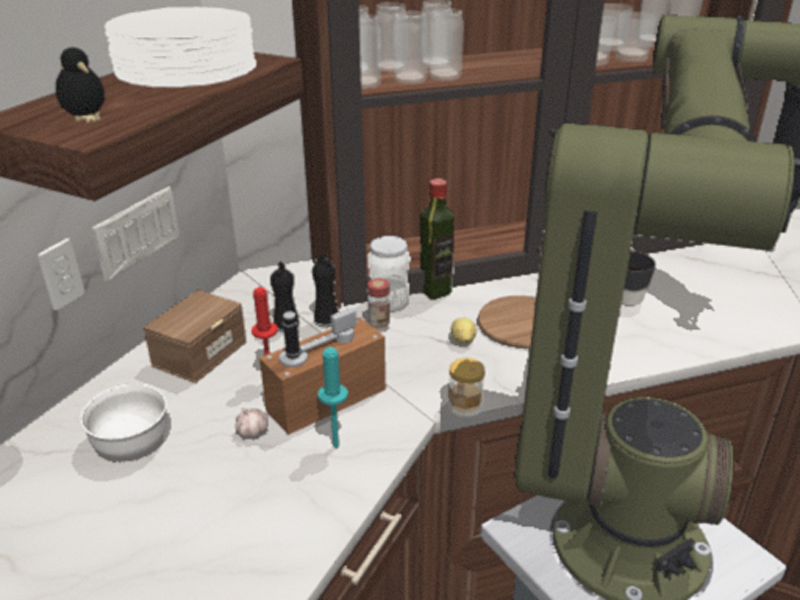

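The top view shows the block (800-px scale, x 231–369, y 286–334), the latch hub near (322,305), the steel handle at (250,300), and the board at (573,343). The red and turquoise look-alikes stand to either side of the block. I'll measure more closely next.

```bash
python3 - <<'E'
from h import *
f=bot.grab_frame("top"); np.save("pics/top.npy",f,allow_pickle=True)
c=f["frame"][172:232,128:248]
cv2.imwrite("pics/c1.png",cv2.resize(c,None,fx=6.6,fy=6.6,interpolation=cv2.INTER_CUBIC))
# board centre
h=f["frame"]; 
g=cv2.GaussianBlur(cv2.cvtColor(h,cv2.COLOR_BGR2GRAY),(3,3),0)
hs=cv2.cvtColor(h,cv2.COLOR_BGR2HSV)
m=((hs[...,1]>75)).astype(np.uint8); m[:180]=0;m[260:]=0;m[:,:325]=0;m[:,410:]=0
cs,_=cv2.findContours(m,0,2); k=max(cs,key=cv2.contourArea); e=cv2.fitEllipse(cv2.convexHull(k)); print(e, ray(f,*e[0],0.012))
for u,v in((233,286),(366,288),(369,334),(231,334)): print(ray(f,u/1.5625,v/1.5625,.12))
E
```

```text
((366.4624938964844, 219.74388122558594), (65.90833282470703, 70.41586303710938), 129.1882781982422) [ 0.53258289 -0.24921252  0.012     ]
[0.56440085 0.32087247 0.12      ]
[0.57718115 0.10904435 0.12      ]
[0.5034742  0.09767489 0.12      ]
[0.48709842 0.31318407 0.12      ]
```

View pics/c1.png

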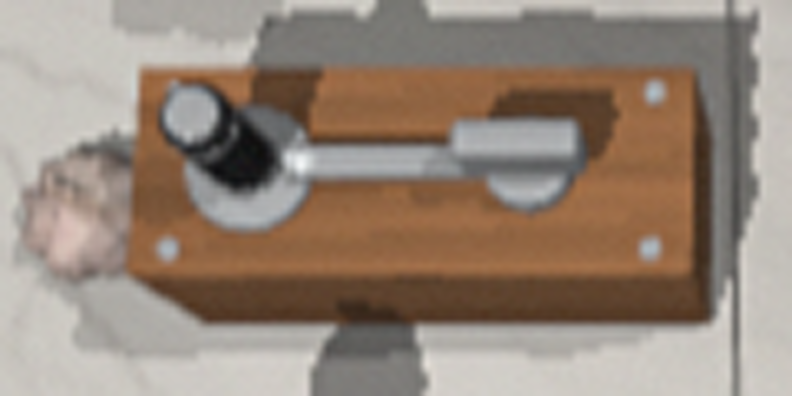

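```bash
python3 - <<'E'
from h import *
from scipy.optimize import least_squares
f=np.load("pics/top.npy",allow_pickle=True).item()
P=[(140,68,.04,.105,.12),(692,70,.04,-.105,.12),(694,274,-.04,-.105,.12),(130,270,-.04,.105,.12),(248,168,0,.06,.128),(517,137,0,-.045,.174),(193,115,0,.06,.211)]
def W(p,x,y,z):
    c,s=np.cos(p[2]),np.sin(p[2]); return [p[0]+c*x-s*y,p[1]+s*x+c*y,z]
def r(p): return np.array([np.subtract(proj(f,W(p,x,y,z)),(u/6.6+128,v/6.6+172)) for u,v,x,y,z in P]).ravel()
s=least_squares(r,[.53,.22,0],loss='soft_l1'); print(s.x,r(s.x).round(1).tolist())
print("latch",W(s.x,0,-.045,.162),"steel",W(s.x,0,.06,.17))
print("board",ray(f,366.46,219.74,.013))
for cam in("scene",):
    g=bot.grab_frame(cam);im=g["frame"].copy()
    for q in[(0,.06,.211),(0,-.045,.174),(.04,.105,.12),(-.04,.105,.12),(-.04,-.105,.12),(.04,-.105,.12)]:
        u,v=proj(g,W(s.x,*q)); cv2.circle(im,(round(u*1),round(v*1)),1,(0,255,0),-1)
    cv2.imwrite("pics/s1.png",cv2.resize(im[180:290,150:260],None,fx=5,fy=5,interpolation=cv2.INTER_NEAREST))
E
```

```text
[0.53468817 0.21293983 0.07684919] [0.1, -0.1, 0.7, -0.5, -0.1, 0.3, -0.4, 1.0, 0.2, -0.3, -0.2, 0.1, -0.1, -0.3]
latch [np.float64(0.5381429781424663), np.float64(0.1680726432107114), 0.162] steel [np.float64(0.5300817533556472), np.float64(0.2727627413811514), 0.17]
board [ 0.53240988 -0.2489382   0.013     ]
```

View pics/s1.png

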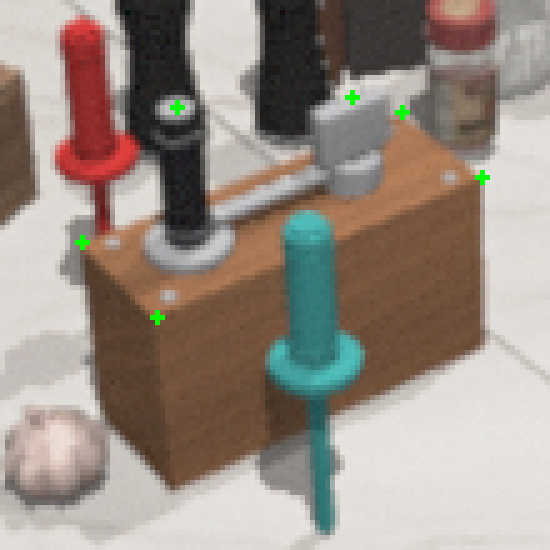

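The fitted block pose matches both views to about 1 px. In this crop the handle top is at (177,107) and the bar top at (352,97). I'll write the move helper next.

```bash
cat >> h.py <<'E'
def down(a): # tool z down, tool y at world angle a deg
    a=np.radians(a); y=np.array([np.cos(a),np.sin(a),0]); z=np.array([0,0,-1.]); return R.from_matrix(np.c_[np.cross(y,z),y,z])
def delta(p0,r0,p,r):
    print(np.r_[r0.inv().apply(np.subtract(p,p0)),(r0.inv()*r).as_rotvec(degrees=True)].round(4).tolist())
def cur():
    o=bot.get_obs(); q=o["tool_rot"]; return o["tool_pos"],R.from_quat(np.r_[q[1:],q[0]])
E
python3 - <<'E'
from h import *
p,r=cur()
delta(p,r,(.538,.168,.29),down(184.4)); delta((.538,.168,.29),down(184.4),(.538,.168,.160),down(94.4))
E
```

```text
[-0.5618, 0.5554, -0.0447, 0.0043, 0.0006, -72.5244]
[0.0, 0.0, 0.13, -0.0, -0.0, 90.0]
```

Call:
{"api": "carry_out", "payload": {"steps": [[[0,0,-0.045,0,0,0,0.085],[-0.5618,0.5554,-0.0447,0,0,-72.5,0.085],[-0.5618,0.5554,-0.0447,0,0,-72.5,0.085],[-0.5618,0.5554,-0.0447,0,0,-72.5,0.085],[-0.5618,0.5554,-0.0447,0,0,-72.5,0.085],[-0.5618,0.5554,-0.0447,0,0,-72.5,0.085],[-0.5618,0.5554,-0.0447,0,0,-72.5,0.085],[-0.5618,0.5554,-0.0447,0,0,-72.5,0.085],[-0.5618,0.5554,-0.0447,0,0,-72.5,0.085],[-0.5618,0.5554,-0.0447,0,0,-72.5,0.085],[-0.5618,0.5554,-0.0447,0,0,-72.5,0.085],[-0.5618,0.5554,-0.0447,0,0,-72.5,0.085],[-0.5618,0.5554,-0.0447,0,0,-72.5,0.085],[-0.5618,0.5554,-0.0447,0,0,-72.5,0.085],[-0.5618,0.5554,-0.0447,0,0,-72.5,0.085],[-0.5618,0.5554,-0.0447,0,0,-72.5,0.085],[-0.5618,0.5554,-0.0447,0,0,-72.5,0.085],[-0.5618,0.5554,-0.0447,0,0,-72.5,0.085],[-0.5618,0.5554,-0.0447,0,0,-72.5,0.085]]]}}

```text
time: 3.38
tool_pos: [0.5379, 0.1675, 0.2904]
tool_rot: [-0.0, 0.733, -0.68, 0.0]
contact_force: [-0.5, -0.4, -0.4]
finger_gap: 0.0849
finger_force: 0.0
```

```bash
python3 - <<'E'
from h import *
p,r=cur(); o=bot.get_obs(); print(o["time"],p,r.as_matrix().round(3).tolist(),o["qpos"].round(2))
f=bot.grab_frame("wrist"); H=np.array(f["hand_eye"])
for n in("latch","honing_steel"):
  for d in bot.look_for("wrist",n)[:3]:
    c=H@np.r_[d["centre"],1]; print(n,d["conf"],(r.apply(c[:3])+p).round(4))
im=f["frame"].copy()
def W(x,y,z,P=(.5347,.2129,.0768)):
    c,s=np.cos(P[2]),np.sin(P[2]); return np.array([P[0]+c*x-s*y,P[1]+s*x+c*y,z])
for q in[(.007,-.068,.174),(-.007,-.068,.174),(.007,-.022,.174),(-.007,-.022,.174),(0,.06,.211),(.04,-.105,.12),(-.04,-.105,.12)]:
    c=np.linalg.inv(H)@np.r_[r.inv().apply(W(*q)-p),1]; u=f["fx"]*c[0]/c[2]+f["cx"];v=f["fy"]*c[1]/c[2]+f["cy"]
    cv2.circle(im,(round(u),round(v)),2,(0,255,0),-1)
cv2.imwrite("pics/w1.png",cv2.resize(im,(800,600)))
E
```

```text
3.375 [0.53791202 0.16748142 0.2903682 ] [[0.076, -0.997, 0.0], [-0.997, -0.076, 0.0], [-0.0, -0.001, -1.0]] [ 0.66 -0.05  0.08 -0.   -1.7  -0.58]
latch 0.73 [0.5378 0.1752 0.1351]
honing_steel 0.92 [0.6481 0.2691 0.1171]
honing_steel 0.81 [0.532  0.2663 0.17  ]
honing_steel 0.71 [0.4183 0.2537 0.1175]
```

View pics/w1.png

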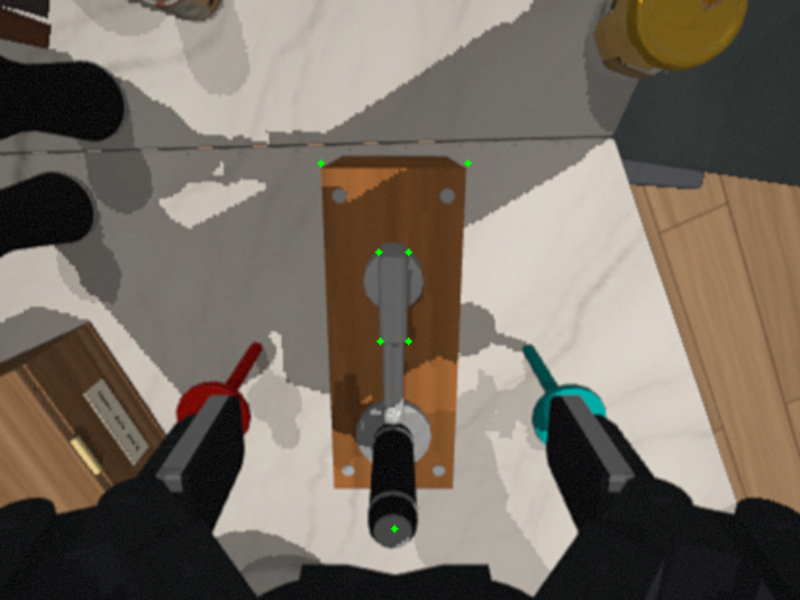

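The wrist view puts the bar at (393,250–345). The projected points fall on it to within 1–2 mm, so I'll descend, pinch and turn.

Call:
{"api": "carry_out", "payload": {"steps": [[[0,0,0.05,0,0,0,0.06],[0,0,0.09,0,0,0,0.05],[0,0,0.115,0,0,0,0.04],[0,0,0.13,0,0,0,0.04],[0,0,0.13,0,0,0,0.04],[0,0,0.13,0,0,0,0.0],[0,0,0.13,0,0,0,0.0],[0,0,0.13,0,0,0,0.0],[0,0,0.13,0,0,0,0.0],[0,0,0.13,0,0,0,0.0]]]}}

```text
time: 4.78
tool_pos: [0.5389, 0.1683, 0.1618]
tool_rot: [-0.002, 0.734, -0.68, 0.001]
contact_force: [2.9, -0.5, 5.5]
finger_gap: 0.0127
finger_force: 62.5
```

Call:
{"api": "carry_out", "payload": {"steps": [[[0,0,0,0,0,8,0.0],[0,0,0,0,0,16,0.0],[0,0,0,0,0,24,0.0],[0,0,0,0,0,32,0.0],[0,0,0,0,0,40,0.0],[0,0,0,0,0,48,0.0],[0,0,0,0,0,56,0.0],[0,0,0,0,0,64,0.0],[0,0,0,0,0,72,0.0],[0,0,0,0,0,80,0.0],[0,0,0,0,0,86,0.0],[0,0,0,0,0,88,0.0],[0,0,0,0,0,88,0.0]]]}}

```text
time: 6.4
tool_pos: [0.5363, 0.1705, 0.1617]
tool_rot: [-0.001, -0.057, 0.998, 0.002]
contact_force: [-14.3, 8.5, 12.1]
finger_gap: 0.0126
finger_force: 63.5
```

Call:
{"api": "carry_out", "payload": {"steps": [[[0,0,0,0,0,0,0.045],[0,0,0,0,0,0,0.045],[0,0,0,0,0,0,0.05],[0,0,-0.04,0,0,0,0.06],[0,0,-0.09,0,0,0,0.08],[0,0,-0.14,0,0,0,0.08],[0,0,-0.14,0,0,0,0.08],[0,0,-0.14,0,0,0,0.08]]]}}

```text
time: 7.4
tool_pos: [0.5379, 0.1679, 0.2991]
tool_rot: [-0.001, -0.055, 0.998, 0.0]
contact_force: [-0.1, -1.1, -0.7]
finger_gap: 0.08
finger_force: 0.0
```

```bash
python3 - <<'E'
from h import *
p,r=cur(); o=bot.get_obs(); print(o["time"],p,r.as_matrix().round(3).tolist(),o["qpos"].round(2))
f=bot.grab_frame("wrist"); H=np.array(f["hand_eye"]); K=np.linalg.inv(H)
g=bot.grab_frame("top")
a=cv2.resize(f["frame"],(600,450)); b=cv2.resize(g["frame"][150:250,120:260],None,fx=1.43,fy=1.43)
cv2.imwrite("pics/w2.png",cv2.vconcat([a,cv2.copyMakeBorder(b,0,0,0,600-b.shape[1],0)])[:600])
print(H.round(3).tolist())
delta(p,r,(.530,.2727,.30),down(30)); delta(p,r,(.530,.2727,.30),down(4.4)); delta(p,r,(.530,.2727,.30),down(94.4))
E
```

```text
7.4 [0.53789602 0.16788368 0.29913118] [[-0.994, -0.111, -0.001], [-0.111, 0.994, -0.0], [0.001, 0.0, -1.0]] [ 0.66 -0.04  0.1  -0.   -1.71 -2.12]
[[0.001, -0.951, -0.31, 0.08], [1.0, 0.001, -0.0, -0.0], [0.0, -0.31, 0.951, -0.129], [0.0, 0.0, 0.0, 1.0]]
[-0.0038, 0.105, -0.0009, -0.0329, -0.0644, 66.3576]
[-0.0038, 0.105, -0.0009, -0.0489, -0.0586, 91.9576]
[-0.0038, 0.105, -0.0009, 0.0061, -0.0681, 1.9576]
```

View pics/w2.png

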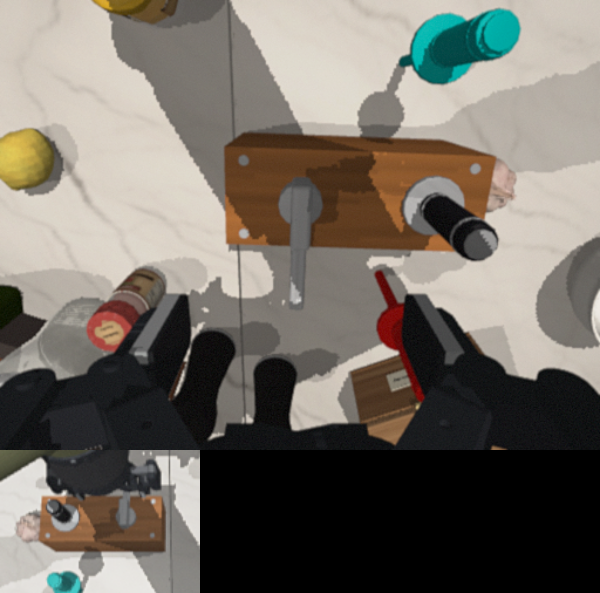

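The latch now points along block +x, away from the robot (wrist view (297,200)→(297,305)), so it is open. Next I'll go to the steel.

Call:
{"api": "carry_out", "payload": {"steps": [[[-0.0038,0.05,0,0,0,2,0.08],[-0.0038,0.105,0,0,0,2,0.07],[-0.0038,0.105,0,0,0,2,0.07],[-0.0038,0.105,0,0,0,2,0.07],[-0.0038,0.105,0.05,0,0,2,0.07],[-0.0038,0.105,0.09,0,0,2,0.07],[-0.0038,0.105,0.12,0,0,2,0.07],[-0.0038,0.105,0.132,0,0,2,0.07],[-0.0038,0.105,0.132,0,0,2,0.07],[-0.0038,0.105,0.132,0,0,2,0.07],[-0.0038,0.105,0.132,0,0,2,0.0],[-0.0038,0.105,0.132,0,0,2,0.0],[-0.0038,0.105,0.132,0,0,2,0.0],[-0.0038,0.105,0.132,0,0,2,0.0],[-0.0038,0.105,0.132,0,0,2,0.0],[-0.0038,0.105,0.132,0,0,2,0.0],[-0.0038,0.105,0.132,0,0,2,0.0]]]}}

```text
time: 9.62
tool_pos: [0.5303, 0.2731, 0.1685]
tool_rot: [0.0, -0.038, 0.999, 0.0]
contact_force: [-0.4, 1.2, 4.4]
finger_gap: 0.0236
finger_force: 58.7
```

Gripped (23.6 mm gap on a 25 mm handle). Now straight up.

Call:
{"api": "carry_out", "payload": {"steps": [[[0,0,-0.015,0,0,0,0.0],[0,0,-0.035,0,0,0,0.0],[0,0,-0.06,0,0,0,0.0],[0,0,-0.085,0,0,0,0.0],[0,0,-0.11,0,0,0,0.0],[0,0,-0.135,0,0,0,0.0],[0,0,-0.16,0,0,0,0.0],[0,0,-0.185,0,0,0,0.0],[0,0,-0.195,0,0,0,0.0],[0,0,-0.195,0,0,0,0.0],[0,0,-0.195,0,0,0,0.0]]]}}

```text
time: 11.0
tool_pos: [0.5299, 0.2726, 0.3618]
tool_rot: [-0.001, -0.038, 0.999, -0.001]
contact_force: [-0.1, 0.1, -1.7]
finger_gap: 0.0236
finger_force: 59.1
```

```bash
python3 - <<'E'
from h import *
p,r=cur(); o=bot.get_obs(); print(o["time"],p,r.as_matrix().round(3).tolist(),o["qpos"].round(2),o["contact_force"])
f=bot.grab_frame("wrist"); g=bot.grab_frame("scene")
a=cv2.resize(f["frame"],(500,375)); b=cv2.resize(g["frame"][90:290,100:400],(300,200),interpolation=cv2.INTER_CUBIC)
cv2.imwrite("pics/w3.png",cv2.hconcat([a,cv2.copyMakeBorder(b,0,175,0,0,0)]))
# target: tip above board; steel axis in tool ~ -z; tip in tool frame ~ (0,0,L)
B=np.array([.5324,-.2489]); th=np.arctan2(B[1],B[0])
d=np.array([np.cos(th)*.7071,np.sin(th)*.7071,-.7071]) # tool z final
tip=np.r_[B,.015+.04]; L=.1585-.0 # rod tip ahead of TCP
P=tip-d*L
# rotation: yaw by (th - steel az), then tilt about horizontal
yaw=R.from_rotvec([0,0,th-np.arctan2(p[1],p[0])])
tilt=R.from_rotvec(np.pi/4*np.cross([0,0,-1],[np.cos(th),np.sin(th),0]))
r1=yaw*r; r2=tilt*r1
M=np.r_[B-.113*np.array([np.cos(th),np.sin(th)]),.36]
print(P); delta(p,r,M,r1); 
M2=np.array([.48,.0,.36]);delta(p,r,M2,R.from_rotvec([0,0,-np.arctan2(p[1],p[0])])*r)
delta(M,r1,P,r2); delta(M,r1,P+[0,0,.1],r2)
E
```

```text
11.0 [0.52986821 0.27259749 0.3617822 ] [[-0.997, -0.076, -0.002], [-0.076, 0.997, -0.001], [0.002, -0.001, -1.0]] [ 0.81  0.08  0.34 -0.   -1.83 -2.31] [-0.12773464  0.09556479 -1.7493982 ]
[ 0.43087187 -0.20143503  0.16707535]
[0.1357, -0.4646, 0.0025, -0.1007, 0.0525, 52.2804]
[0.0705, -0.268, 0.0022, -0.0524, 0.0273, 27.2241]
[-0.0012, 0.0006, 0.1929, -17.4727, -41.4693, 0.008]
[-0.001, 0.0005, 0.0929, -17.4727, -41.4693, 0.008]
```

View pics/w3.png

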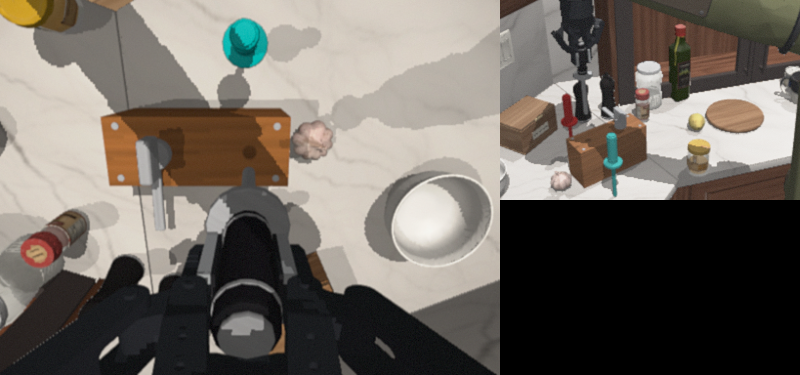

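The steel is out, and the latch still points away from the robot (wrist view (150,155)→(160,230)). Next I'll carry the steel over to the board.

Call:
{"api": "carry_out", "payload": {"steps": [[[0.015,-0.05,0.0,0,0,5,0.0],[0.03,-0.1,0.0,0,0,11,0.0],[0.045,-0.15,0.0,0,0,17,0.0],[0.06,-0.2,0.0,0,0,23,0.0],[0.074,-0.25,0.002,0,0,28,0.0],[0.088,-0.3,0.002,0,0,34,0.0],[0.102,-0.35,0.002,0,0,40,0.0],[0.117,-0.4,0.002,0,0,46,0.0],[0.13,-0.445,0.002,0,0,50,0.0],[0.1357,-0.4646,0.002,0,0,52.3,0.0],[0.1357,-0.4646,0.002,0,0,52.3,0.0],[0.1357,-0.4646,0.002,0,0,52.3,0.0]]]}}

```text
time: 12.6
tool_pos: [0.4302, -0.2005, 0.3606]
tool_rot: [-0.0, 0.406, 0.914, 0.0]
contact_force: [0.4, 0.4, -0.9]
finger_gap: 0.024
finger_force: 59.1
```

Call:
{"api": "carry_out", "payload": {"steps": [[[0,0,0.01,-3.5,-8.3,0,0.0],[0,0,0.025,-7,-16.6,0,0.0],[0,0,0.045,-10.5,-24.9,0,0.0],[0,0,0.07,-14,-33.2,0,0.0],[0,0,0.093,-17.5,-41.5,0,0.0],[0,0,0.093,-17.5,-41.5,0,0.0],[0,0,0.093,-17.5,-41.5,0,0.0],[0,0,0.093,-17.5,-41.5,0,0.0]]]}}

```text
time: 13.6
tool_pos: [0.4313, -0.2007, 0.2741]
tool_rot: [0.385, 0.376, 0.843, -0.006]
contact_force: [0.5, 0.2, -1.3]
finger_gap: 0.0237
finger_force: 59.2
```

```bash
python3 - <<'E'
from h import *
p,r=cur(); o=bot.get_obs(); print(o["time"],p,r.as_matrix().round(3).tolist(),o["qpos"].round(2),o["contact_force"])
print("tip",p+r.apply([0,0,.1585]))
g=bot.grab_frame("top"); s=bot.grab_frame("scene"); w=bot.grab_frame("wrist")
a=cv2.resize(g["frame"],(400,300)); b=cv2.resize(s["frame"],(400,300))
cv2.imwrite("pics/w4.png",cv2.vconcat([cv2.hconcat([a,b]),cv2.hconcat([cv2.resize(w["frame"],(400,300)),cv2.resize(g["frame"][160:280,280:440],(400,300))])]))
t=(.5324,-.2489,.055); q=r.inv()
delta(p,r,np.array(t)-r.apply([0,0,.1585]),r)
E
```

```text
13.6 [ 0.43128311 -0.20071486  0.27405914] [[-0.422, 0.638, 0.644], [0.629, 0.718, -0.299], [-0.653, 0.279, -0.704]] [ 0.33 -1.12 -0.98  0.57 -1.14 -2.82] [ 0.45053832  0.17011972 -1.34734241]
tip [ 0.53337816 -0.24805457  0.16244461]
[0.07, -0.0312, 0.0753, 0.0, 0.0, 0.0]
```

View pics/w4.png

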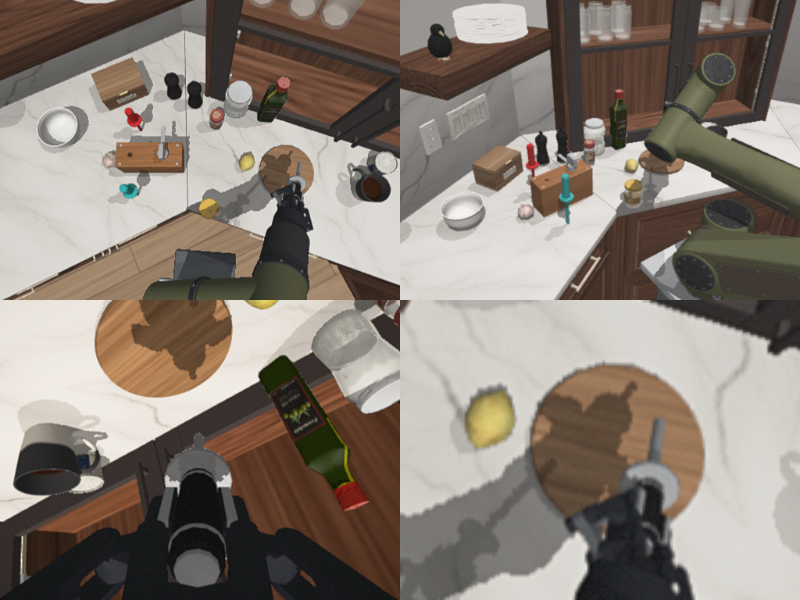

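The steel is slanted at 45° over the board, with the tip near (657,425) in the crop. Joints 2, 3 and 6 are close to their limits, so I'll swing the slant direction about the tip and spin the tool before lowering.

```bash
python3 - <<'E'
from h import *
p,r=cur(); L=[0,0,.1585]
for k in(.25,.5,.75,1):
    th=np.radians(-25+45*k)
    z=np.array([np.cos(th),np.sin(th),-1])/2**.5
    rr=R.from_rotvec([0,0,np.radians(45*k)])*r
    rr=rr*R.from_rotvec([0,0,np.radians(-50*k)])
    rr=R.align_vectors([z],[rr.apply([0,0,1])])[0]*rr
    for h in (.162,.055):
        t=np.array([.5324,-.2489,h]); delta(p,r,t-rr.apply(L),rr)
E
```

```text
[-0.0125, -0.0191, -0.0008, -7.6762, 2.3534, -20.4314]
[0.0572, -0.0487, 0.0748, -7.6762, 2.3534, -20.4314]
[-0.0249, -0.0367, 0.0038, -15.9632, 2.9952, -40.7387]
[0.0448, -0.0663, 0.0794, -15.9632, 2.9952, -40.7387]
[-0.0392, -0.0517, 0.0111, -24.835, 1.8761, -60.7847]
[0.0305, -0.0812, 0.0867, -24.835, 1.8761, -60.7847]
[-0.0549, -0.0635, 0.021, -34.2615, -1.1718, -80.4024]
[0.0149, -0.093, 0.0966, -34.2615, -1.1718, -80.4024]
```

Call:
{"api": "carry_out", "payload": {"steps": [[[-0.0063,-0.0095,-0.0004,-3.8,1.2,-10.2,0],[-0.0125,-0.0191,-0.0008,-7.7,2.4,-20.4,0],[-0.0125,-0.0191,-0.0008,-7.7,2.4,-20.4,0],[-0.0249,-0.0367,0.0038,-16,3,-40.7,0],[-0.0249,-0.0367,0.0038,-16,3,-40.7,0],[-0.0249,-0.0367,0.0038,-16,3,-40.7,0],[-0.0392,-0.0517,0.0111,-24.8,1.9,-60.8,0],[-0.0392,-0.0517,0.0111,-24.8,1.9,-60.8,0],[-0.0392,-0.0517,0.0111,-24.8,1.9,-60.8,0],[-0.0549,-0.0635,0.021,-34.3,-1.2,-80.4,0],[-0.0549,-0.0635,0.021,-34.3,-1.2,-80.4,0],[-0.0549,-0.0635,0.021,-34.3,-1.2,-80.4,0],[-0.0549,-0.0635,0.021,-34.3,-1.2,-80.4,0]]]}}

```text
time: 15.38
tool_pos: [0.427, -0.2889, 0.2712]
tool_rot: [0.381, -0.368, 0.848, -0.023]
contact_force: [1.1, -0.7, -1.5]
finger_gap: 0.0235
finger_force: 59.4
```

```bash
python3 - <<'E'
from h import *
p,r=cur(); o=bot.get_obs(); print(o["time"],p,r.as_matrix().round(3).tolist(),o["qpos"].round(2),o["contact_force"])
print("tip",p+r.apply([0,0,.1585]))
delta(p,r,np.array([.5324,-.2489,.055])-r.apply([0,0,.1585]),r)
E
```

```text
15.375 [ 0.42703007 -0.28891867  0.27124754] [[-0.438, -0.607, 0.663], [-0.642, 0.728, 0.242], [-0.63, -0.32, -0.708]] [-0.69 -0.44 -0.24 -0.67 -1.36 -0.06] [ 1.08313372 -0.7155718  -1.49954254]
tip [ 0.53218747 -0.25058956  0.15901987]
[0.0643, 0.0344, 0.0742, 0.0, 0.0, 0.0]
```

Call:
{"api": "carry_out", "payload": {"steps": [[[0.016,0.0085,0.0185,0,0,0,0],[0.032,0.017,0.037,0,0,0,0],[0.048,0.0255,0.0555,0,0,0,0],[0.058,0.031,0.067,0,0,0,0],[0.0643,0.0344,0.0742,0,0,0,0],[0.0643,0.0344,0.0742,0,0,0,0],[0.0643,0.0344,0.0742,0,0,0,0],[0.0643,0.0344,0.0742,0,0,0,0],[0.0643,0.0344,0.0742,0,0,0,0]]]}}

```text
time: 16.5
tool_pos: [0.4269, -0.2858, 0.168]
tool_rot: [0.382, -0.369, 0.847, -0.024]
contact_force: [-0.2, -1.3, -0.8]
finger_gap: 0.0237
finger_force: 59.4
```

```bash
python3 - <<'E'
from h import *
p,r=cur(); o=bot.get_obs(); print(o["time"],p,r.as_matrix().round(3).tolist(),o["qpos"].round(2),o["contact_force"],o["dq"].round(3))
T=p+r.apply([0,0,.1585]); print("tip",T)
g=bot.grab_frame("top"); s=bot.grab_frame("scene")
im=g["frame"].copy(); u,v=proj(g,T); print(u,v,proj(g,(.5324,-.2489,.015)))
c=cv2.resize(im[160:280,280:440],(800,600),interpolation=cv2.INTER_CUBIC); cv2.circle(c,(int((u-280)*5),int((v-160)*5)),4,(0,255,0),1)
b=im[150:250,120:260]
cv2.imwrite("pics/w5.png",cv2.hconcat([cv2.resize(c,(480,360)),cv2.resize(s["frame"],(320,360))]))
cv2.imwrite("pics/w6.png",cv2.resize(b,(700,500),interpolation=cv2.INTER_CUBIC))
E
```

```text
16.5 [ 0.42692113 -0.28576636  0.16801777] [[-0.435, -0.607, 0.665], [-0.643, 0.726, 0.242], [-0.63, -0.322, -0.707]] [-0.7  -0.41 -0.39 -0.71 -1.22  0.07] [-0.16256753 -1.31046674 -0.79100138] [ 0.     0.004 -0.004  0.     0.002  0.   ]
tip [ 0.53224512 -0.24741353  0.05595454]
370.32703823227774 217.11276645174985 (np.float64(366.64533259793166), np.float64(219.62402513428623))
```

View pics/w5.png

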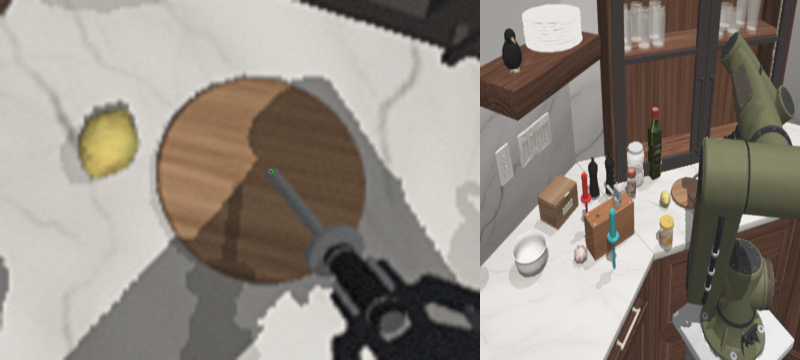

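View pics/w6.png

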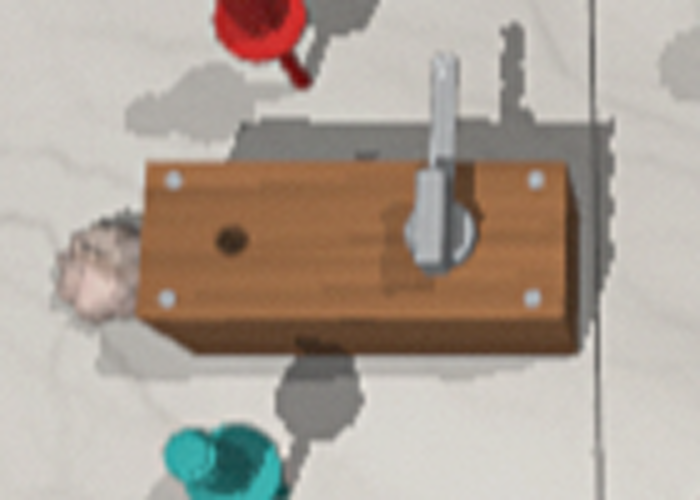

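The rod tip at (270,171) sits exactly on the prediction, 4 cm above the board's middle. The latch is fully open (arm from (440,230) to (445,60)) and everything else is in place. Handing in.

```bash
python3 -c "
from cell import bot
print(bot.close_job())"
```

```text
the job is handed in; nothing more can be done
None
```

I turned the latch open and drew out the honing steel; the gripper holds it at 45 degrees, handle up, tip about 4 cm above the board's middle, and I handed the job in at about 17 s.

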